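Ease a long spatula out of a decked utensil box

TASK

The jar standing on the utensil box is in the way: first set it upright on the rubber mat, midway between the two tins and in line with them, and let go of it. Then take the wooden spatula out of the box; it is longer than the opening, so tilt it and draw it out end first without forcing it against the box. Finish while still holding it, at rest, with its whole length at least 8 cm above the top of the box, and leave everything else where it stands.

Things in the scene. Friction and masses are not known exactly. Their poses are not given: they have to be found in the camera images.
- box: Steel utensil box fixed to the bench; all sizes in mm: 428 (its x) x 158 (y) x 76 high; origin: centre of its underside, on the bench. Inside 420 x 150, floor 8 above the bench. A deck 4 thick (top 76 above the bench) covers each end, x = -214 to -90 and +90 to +214; the opening between is 180 (x) by 150 (y). Beside the opening the 4 thick side walls are only 60 high. Its +x end is the one farther from the robot.
- spatula_mid (a point): Loose wooden spatula, 280 mm long, 110 g, flat on the box floor roughly along the box's x, ends hidden under the decks. Point: half-way along, 10 above its underside, in the handle, near its centre of mass. Its x runs to the blade (box +x side), z up. Handle 20 wide, 20 thick, x = -140 to +50; blade 50 wide, 10 thick, x = +50 to +140; undersides flush.
- spatula_butt (a point): Handle end of the same spatula, on its axis (140 mm from the middle).
- spatula_blade (a point): Blade end of the same spatula, 5 above its underside (140 mm from the middle).
- jar_mid (a point): Closed amber jar, round, 52 mm in diameter, 85 high, about 220 g, standing on the box's +x deck (the one farther from the robot). The point is its centre, half-way up; z up.
- mat: Fixed dark rubber mat, 310 (its x) x 130 (its y) mm, 4 thick. Origin: centre of its underside, midway between the two tins; its x is the line through them.
- tin_near_mid (a point): Low round food tin with a paper band, 80 mm in diameter, 58 high, loose on the mat, 110 from the mat's centre towards its -x (nearer the robot). The point is its centre, half-way up.
- tin_far_mid (a point): Its twin, 110 from the mat's centre towards +x. Centre, half-way up.
- cutter_mid (a point): Loose steel ring cutter, 52 mm in diameter, 15 high, lying on the box's -x deck. Bystander; centre.
- pot_small_center (a point): Small white ceramic pot, 48 mm in diameter, 45 high, on the bench between box and mat. Bystander; centre.
- tape_roll_center (a point): Brown roll, 52 mm in diameter, 30 high, on the bench between box and mat, nearer the robot. Bystander; centre.
- mug_mid (a point): White mug, 80 mm in diameter, 90 high, to the left. Bystander; centre.
- bowl_mid (a point): Steel bowl, 150 mm in diameter, 60 high, to the right. Bystander; centre.
- bottle_mid (a point): White bottle, 64 mm in diameter, 190 high, to the left. Bystander; centre.
Mind the look-alikes: they are no part of the job. Of the things that look like the part that bears jar_mid, the smaller one is meant.

How it is judged:
By the outcome, as a careful person would: the job done as asked, in the order asked, and still so for the second after the job is handed in, while the arm keeps its last pose, push and grip.
It also fails if it takes over 58 s, if anything falls off the work surface, if the arm or the gripper's body presses on something with over 40 N, if the wrist force passes 120 N, or if a joint passes its speed limit or range.

ROBOT

A 6-joint arm with a two-finger parallel gripper is mounted at the origin on the work surface. World frame = base frame: x ahead of the robot, y to its left, z up, the work surface at z = 0. Lengths are in m, angles in rad, forces in N, time in s.
With the tool pointing down it reaches from about 0.35 to 0.775 m from the base axis. Payload 7.3 kg.
Tool frame: the origin (TCP) lies on the centre line of the jaws, within the pads' length; the fingertips stand 14 mm ahead of it and the grasp point (between the pads) lies 5 mm behind it; z points along the fingers, y is the line along which they close (so a half turn about z gives the same grasp; the last joint's range is limited). The gripper opens to 92 mm and grips with 3 to 60 N. Pads are 19 mm wide; open, the fingers measure 130 mm over their backs; the gripper's body (75 mm by 190 mm) begins 47 mm behind the grasp point.
Start: joints at [1.145, 0.342, 1.524, -0, 1.275, -0.146], TCP at [0.145, 0.505, 0.241] pointing down, gripper open.
Joint ranges: [-2.53, 2.53], [-0.77, 2.02], [0.04, 2.7], [-1, 4.14], [0.28, 2.66], [-3.11, 3.11]. Speed limits (rad/s): [2.57, 2.57, 3.14, 3.14, 3.14, 3.14].

INTERFACE

Orientations are given as a rotation vector (axis times angle).
In Python, from station import arm gives the robot as it stands.
- The arm moves only by the tool play_rows, never from a script. Its argument "rows" is a list of rows, each an object with "translation": the shift along the tool's x, y, z in cm, a list of three; "turn": the turn, a rotation vector about the tool's x, y, z in degrees, a list of three; "grip": the finger opening in cm, from 0 to 9.18. In form: [{"translation": [x, y, z], "turn": [ax, ay, az], "grip": grip}, ...]. A call has 1 to 10 rows; each row is the pose to reach, as a shift and turn from the pose commanded when the call began, along the tool's axes at that moment; what a row does not reach only later rows make up. A row lasts 1/12 s, in which the tool goes at most 41.7 mm and 7.16 degrees, less where a joint would pass 70% of its speed; a pose out of reach is approached as far as the arm can. A call with a gripper value outside its range is refused whole. The fingers move at their own pace and stop on an object; "force" is the grip in N (left out, the last holds). Time passes only in rows, so rows that repeat a pose let the fingers close. It gives the time, the measured TCP pose, the force, the opening and the grip force at its end, in the units of the state.
- arm.get_obs(): the state, without advancing time (a new reading comes with each control period).
- arm.snapshot(name): name is "scene" or "top" or "wrist"; returns a dict with "image" (420x560x3 uint8, blue, green, red), "intrinsics" (3x3 intrinsics, pixels), "rvec" (rotation vector, rad) and "tvec" (3), from world to camera coordinates, as OpenCV has them; the wrist camera has in their place "T_tool_cam" (4x4, takes a point from camera to tool coordinates, whose origin is the TCP and whose axes are the flange's). Camera axes: x right, y down, z forward; pixel columns grow to the right and rows downward; lengths in m; the calibration is good to about 2 mm. A picture is of the moment at which its call begins: read the wrist's pose just before it. There is no depth.
- arm.hand_in(): hands the job in; it is judged then, once.
Trained networks look in a picture, given as the dict that the camera call returned (one of the last four; its "shot" number tells which), for a name from the list of things; names that differ only in an ending like _2 or _b are one class to them, and where a whole thing is asked for, a point or a joint stands for the part that bears it (a point fixed in the world has none). Each returns a list of dicts, best first, with "confidence" (0 to 1); they miss things now and then, are a little off and sometimes report something else, mostly with a low value. They report only what shows in the picture. A call takes as long as a camera call. They do not tell look-alikes from the thing itself.
- arm.search_frame(picture, target): "extent" ([centre column, centre row, width, height] in pixels, round what is visible of it).
- arm.spot_point(picture, target): "point" ([row, column] in pixels: a listed point, or the origin of a listed thing).
The state is a dict: "time": time; "joints": joint angles; "joint_vel": joint speeds; "joint_efforts": joint torques, N m; "ee_pos": TCP position; "tcp_rot": TCP orientation; "contact_force": force on the tool from outside, world axes, zero at the start; "ft_torque": the same for the moment, N m; "finger_gap": finger opening in m; "gripper_force": force on a finger pad.
Only numpy, scipy, OpenCV 4.12 (cv2) and the standard library are available. Lean on these libraries where they do the work, as an engineer would, in place of code of your own. Each camera call takes 0.05 s, during which the arm holds its last target. There are 200 camera calls.

## Working session

There is one attempt and no reset: what is moved stays moved. The work goes in short steps, Python scripts to look and compute and a tool call to move; the robot and the scene stay as the last step left them, time stands still between calls to the robot, and variables do not carry over. Pictures are saved under pics/ and viewed, at most 10 in all, crops included, and the job is handed in when it is done.

Besides the shell and the picture viewer there is one more tool, called after "Call:" as name(argument=value, ...) on one line, values as JSON. play_rows: Moves the arm, as the interface text tells. Its arguments: {"type":"object","properties":{"rows":{"type":"array"},"force":{"type":"number"}},"required":["rows"]}

```bash
mkdir -p pics; ls
cat > h.py <<'E'
import numpy as np, cv2, json
from scipy.spatial.transform import Rotation as R
from station import arm
def snap(n):
    o=arm.get_obs(); s=arm.snapshot(n)
    if n=='wrist':
        T=np.eye(4); T[:3,:3]=R.from_rotvec(o['tcp_rot']).as_matrix(); T[:3,3]=o['ee_pos']
        M=T@np.array(s['T_tool_cam'])
    else:
        M=np.eye(4); r=R.from_rotvec(np.ravel(s['rvec'])).as_matrix(); M[:3,:3]=r.T; M[:3,3]=-r.T@np.ravel(s['tvec'])
    s['M']=M; return s
def ray(s,uv):
    K=np.array(s['intrinsics']); d=np.linalg.solve(K,[uv[0],uv[1],1.]); return s['M'][:3,3], s['M'][:3,:3]@d
def atz(s,uv,z):
    c,d=ray(s,uv); return c+d*(z-c[2])/d[2]
def tri(obs):
    A=np.zeros((3,3));b=np.zeros(3)
    for s,uv in obs:
        c,d=ray(s,uv); d=d/np.linalg.norm(d); P=np.eye(3)-np.outer(d,d); A+=P;b+=P@c
    x=np.linalg.solve(A,b)
    e=[]
    for s,uv in obs:
        c,d=ray(s,uv); d=d/np.linalg.norm(d); e.append(np.linalg.norm(np.cross(x-c,d))*1000)
    return x,np.round(e,1)
def proj(s,p):
    q=np.array(s['intrinsics'])@(s['M'][:3,:3].T@(np.array(p)-s['M'][:3,3])); return q[:2]/q[2]
E
cat > a.py <<'E'
from h import *
S={n:snap(n) for n in('scene','top')}
for n in S: cv2.imwrite(f'pics/{n}0.png',S[n]['image']); print(n,S[n]['M'][:3,3].round(3))
for t in 'box spatula_mid jar_mid mat tin_near_mid tin_far_mid cutter_mid pot_small_center tape_roll_center mug_mid bowl_mid bottle_mid'.split():
    for n in S:
        for k in arm.spot_point(S[n],t)[:3]:
            r,c=k['point']; print(t,n,round(k['confidence'],2),np.round([c,r]),'z0:',atz(S[n],(c,r),0).round(3)[:2])
E
python3 a.py
```

```text
pics
scene [1.172 0.209 0.865]
top [0.238 0.009 1.654]
box scene 0.73 [210. 207.] z0: [ 0.492 -0.191]
spatula_mid scene 0.9 [208. 202.] z0: [ 0.474 -0.205]
spatula_mid top 0.78 [353. 217.] z0: [ 0.511 -0.199]
spatula_mid top 0.6 [286. 181.] z0: [0.63  0.002]
spatula_mid top 0.38 [338. 177.] z0: [ 0.64  -0.158]
jar_mid scene 0.94 [105. 252.] z0: [ 0.714 -0.39 ]
jar_mid scene 0.8 [184. 228.] z0: [ 0.582 -0.232]
jar_mid top 0.63 [406. 137.] z0: [ 0.76  -0.377]
jar_mid top 0.55 [342. 158.] z0: [ 0.697 -0.174]
jar_mid top 0.52 [217. 240.] z0: [0.453 0.219]
mat scene 0.73 [459. 297.] z0: [0.588 0.485]
mat top 0.61 [218. 239.] z0: [0.456 0.216]
tin_near_mid scene 0.93 [366. 194.] z0: [0.315 0.223]
tin_near_mid scene 0.41 [276. 204.] z0: [ 0.429 -0.015]
tin_near_mid scene 0.24 [180. 228.] z0: [ 0.586 -0.239]
tin_near_mid top 0.77 [215. 274.] z0: [0.351 0.227]
tin_far_mid scene 0.88 [347. 256.] z0: [0.546 0.211]
tin_far_mid scene 0.5 [471. 210.] z0: [0.293 0.517]
tin_far_mid top 0.56 [218. 199.] z0: [0.582 0.214]
cutter_mid scene 0.6 [222. 149.] z0: [ 0.248 -0.254]
cutter_mid top 0.41 [370. 2
[... 236 characters left out ...]
 [ 0.641 -0.161]
pot_small_center top 0.55 [286. 183.] z0: [0.626 0.005]
tape_roll_center scene 0.76 [276. 204.] z0: [ 0.429 -0.015]
tape_roll_center top 0.59 [338. 177.] z0: [ 0.639 -0.158]
tape_roll_center top 0.51 [288. 243.] z0: [0.437 0.005]
mug_mid scene 0.6 [458. 296.] z0: [0.585 0.484]
mug_mid top 0.62 [134. 183.] z0: [0.639 0.478]
bowl_mid scene 0.85 [121. 191.] z0: [ 0.507 -0.466]
bowl_mid top 0.64 [441. 210.] z0: [ 0.525 -0.469]
bottle_mid scene 0.56 [469. 207.] z0: [0.282 0.512]
bottle_mid scene 0.4 [356. 231.] z0: [0.459 0.217]
bottle_mid top 0.56 [121. 267.] z0: [0.379 0.513]
bottle_mid top 0.56 [359. 221.] z0: [ 0.499 -0.216]
bottle_mid top 0.48 [340. 175.] z0: [ 0.645 -0.166]
```

View pics/scene0.png

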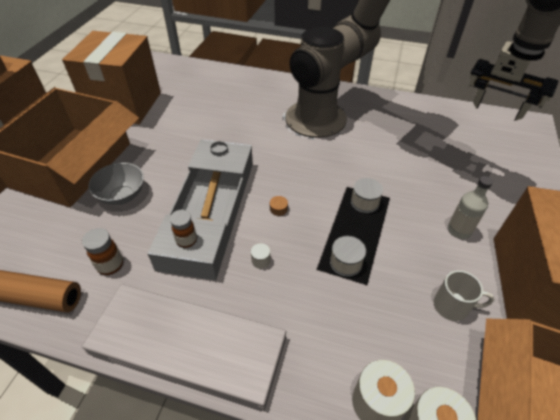

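View pics/top0.png

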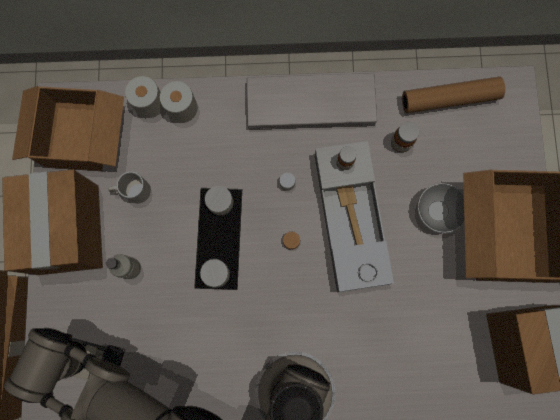

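The scene view shows the jar on the far deck at (184,228), and the larger look-alike off the box at (105,252). The spatula handle is at (208,195). The tins on the black mat are at (366,194) and (347,256). The top view shows the jar at (346,158), box corners at about (317,149), (372,143), (391,285) and (333,290), and the spatula running from (346,190) to (360,243).

```bash
cat > b.py <<'E'
from h import *
S={n:snap(n) for n in('scene','top')}
s,t=S['scene'],S['top']
P={}
def near(pic,name,ref):
    L=arm.spot_point(pic,name); L=[k['point'][::-1] for k in L]
    return min(L,key=lambda p:np.hypot(p[0]-ref[0],p[1]-ref[1])) if L else ref
for n,a,b in [('jar_mid',(184,228),(346,158)),('tin_near_mid',(366,194),(215,274)),('tin_far_mid',(347,256),(218,199)),('spatula_mid',(208,202),(353,217)),('pot_small_center',(259,257),(286,183)),('tape_roll_center',(276,204),(290,242)),('cutter_mid',(219,149),(368,272))]:
    ua,ub=near(s,n,a),near(t,n,b); print(n,np.round(ua),np.round(ub),*[v.round(4) for v in tri([(s,ua),(t,ub)])])
    if 'tin' in n: P[n]=tri([(s,ua),(t,ub)])[0]
d=P['tin_far_mid']-P['tin_near_mid'];print('tin dist',np.linalg.norm(d),'yaw',np.degrees(np.arctan2(d[1],d[0])))
c=[atz(t,p,.076) for p in [(317,149),(372,143),(391,285),(333,290)]]
print(np.round(c,3)); m=np.mean(c,0); d=c[0]+c[1]-c[2]-c[3]; print('box',m,'yaw',np.degrees(np.arctan2(d[1],d[0])),np.linalg.norm(d)/2)
# mat: dark blob in top
g=t['image'].max(2); m=np.uint8(g<25); n,l,st,ce=cv2.connectedComponentsWithStats(m)
i=l[245,205] if l[245,205] else l[232,215]
print(st[i]); cn=max(cv2.findContours(np.uint8(l==i),0,2)[0],key=cv2.contourArea)
b=cv2.boxPoints(cv2.minAreaRect(cn)); q=np.array([atz(t,p,.004) for p in b]); print(q.round(3),q.mean(0))
o=arm.get_obs(); print(o['ee_pos'],R.from_rotvec(o['tcp_rot']).as_matrix().round(3),o['time'])
print(np.array(arm.snapshot('wrist')['T_tool_cam']).round(3))
E
python3 b.py
```

```text
jar_mid [184. 228.] [346. 159.] [ 0.6622 -0.1714  0.115 ] [0.1 0.1]
tin_near_mid [365. 195.] [215. 274.] [0.3471 0.2225 0.0269] [0.7 0.7]
tin_far_mid [346. 254.] [220. 202.] [0.5646 0.206  0.0303] [1. 1.]
spatula_mid [205. 205.] [353. 218.] [ 0.5056 -0.1961  0.0211] [1.4 1.4]
pot_small_center [260. 256.] [286. 184.] [6.191e-01 3.000e-04 1.210e-02] [2.2 2.2]
tape_roll_center [278. 205.] [288. 243.] [ 0.4385 -0.0013  0.0101] [5.1 5.1]
cutter_mid [217. 149.] [369. 272.] [ 0.3353 -0.2249  0.0781] [0.7 0.7]
tin dist 0.21816225877238377 yaw -4.341776779214201
[[ 0.708 -0.092  0.076]
 [ 0.721 -0.257  0.076]
 [ 0.298 -0.286  0.076]
 [ 0.289 -0.12   0.076]]
box [ 0.50396942 -0.18879288  0.076     ] yaw 3.922143258390042 0.4217035964825535
[ 196  189   45  100 2495]
[[0.313 0.287 0.004]
 [0.616 0.271 0.004]
 [0.606 0.144 0.004]
 [0.303 0.164 0.004]] [0.45961079 0.21621686 0.004     ]
[0.14497214 0.50460389 0.24073954] [[-0.961  0.276  0.   ]
 [ 0.276  0.961  0.   ]
 [ 0.     0.    -1.   ]] 2.1
[[ 0.    -0.961 -0.277  0.075]
 [ 1.     0.     0.001  0.   ]
 [-0.001 -0.277  0.961 -0.145]
 [ 0.     0.     0.     1.   ]]
```

```bash
cat >> h.py <<'E'
def want(p,yaw,pitch=0):
    """tool y at world angle yaw (deg), z down; pitch>0: fingers lean towards tool x (= -x box)"""
    y=np.array([np.cos(np.radians(yaw)),np.sin(np.radians(yaw)),0]); z=np.array([0,0,-1.]); x=np.cross(y,z)
    W=np.column_stack([x,y,z])@R.from_rotvec([0,np.radians(pitch),0]).as_matrix()
    o=arm.get_obs(); C=R.from_rotvec(o['tcp_rot']).as_matrix()
    return (C.T@(np.array(p)-o['ee_pos'])*100).round(2).tolist(), np.degrees(R.from_matrix(C.T@W).as_rotvec()).round(2).tolist()
E
python3 -c "
from h import *
print(want([.145,.505,.30],74),want([.655,-.171,.31],93.9))"
```

```text
([0.01, 0.04, -5.92], [0.01, 0.0, -0.03]) ([-67.68, -50.85, -6.93], [0.01, 0.0, -19.93])
```

Call:
play_rows(rows=[{"translation":[0,0,-4],"turn":[0,0,0],"grip":9.1},{"translation":[-67.7,-50.8,-7],"turn":[0,0,-20],"grip":9.1},{"translation":[-67.7,-50.8,-7],"turn":[0,0,-20],"grip":9.1},{"translation":[-67.7,-50.8,-7],"turn":[0,0,-20],"grip":9.1},{"translation":[-67.7,-50.8,-7],"turn":[0,0,-20],"grip":9.1},{"translation":[-67.7,-50.8,-7],"turn":[0,0,-20],"grip":9.1},{"translation":[-67.7,-50.8,-7],"turn":[0,0,-20],"grip":9.1},{"translation":[-67.7,-50.8,-7],"turn":[0,0,-20],"grip":9.1},{"translation":[-67.7,-50.8,-7],"turn":[0,0,-20],"grip":9.1},{"translation":[-67.7,-50.8,-7],"turn":[0,0,-20],"grip":9.1}], force=20)

```text
time: 2.98
ee_pos: [0.3648, 0.2135, 0.294]
tcp_rot: [-0.109, 3.139, 0.001]
contact_force: [1.0, 0.5, -0.5]
finger_gap: 0.0908
gripper_force: 0.0
```

```bash
cat > c.py <<'E'
from h import *
import sys
print(arm.get_obs()['time'],want([.655,-.171,.31],93.9))
w=snap('wrist'); cv2.imwrite('pics/%s.png'%sys.argv[1],w['image'])
for n,z in [('tin_near_mid',.033),('tin_far_mid',.033),('mat',0),('pot_small_center',.0225),('tape_roll_center',.015)]:
    for k in arm.spot_point(w,n)[:2]: print(n,round(k['confidence'],2),np.round(k['point'][::-1]),atz(w,k['point'][::-1],z).round(4))
E
python3 c.py w1
```

```text
2.9833 ([-26.28, -40.37, -1.59], [0.02, 0.05, 0.08])
tin_near_mid 0.65 [289. 170.] [0.3534 0.2215 0.033 ]
tin_far_mid 0.61 [270. 319.] [0.5625 0.2111 0.033 ]
mat 0.69 [280. 240.] [ 0.4574  0.2168 -0.    ]
mat 0.32 [117. 223.] [ 0.4473 -0.0072  0.    ]
tape_roll_center 0.75 [120. 222.] [0.4402 0.0033 0.015 ]
```

Call:
play_rows(rows=[{"translation":[-26.3,-40.4,-1.6],"turn":[0,0,0],"grip":9.1},{"translation":[-26.3,-40.4,-1.6],"turn":[0,0,0],"grip":9.1},{"translation":[-26.3,-40.4,-1.6],"turn":[0,0,0],"grip":9.1},{"translation":[-26.3,-40.4,-1.6],"turn":[0,0,0],"grip":9.1},{"translation":[-26.3,-40.4,-1.6],"turn":[0,0,0],"grip":9.1},{"translation":[-26.3,-40.4,-1.6],"turn":[0,0,0],"grip":9.1},{"translation":[-26.3,-40.4,-1.6],"turn":[0,0,0],"grip":9.1},{"translation":[-26.3,-40.4,-1.6],"turn":[0,0,0],"grip":9.1},{"translation":[-26.3,-40.4,-1.6],"turn":[0,0,0],"grip":9.1},{"translation":[-26.3,-40.4,-1.6],"turn":[0,0,0],"grip":9.1}])

```text
time: 4.12
ee_pos: [0.6161, -0.116, 0.3074]
tcp_rot: [0.114, -3.139, -0.001]
contact_force: [1.0, -0.2, 1.0]
finger_gap: 0.0909
gripper_force: 0.0
```

```bash
cat > d.py <<'E'
from h import *
print(arm.get_obs()['time'],want([.655,-.171,.31],93.9))
w=snap('wrist'); cv2.imwrite('pics/w2.png',w['image'])
s=snap('scene'); t=snap('top')
for n,z in [('jar_mid',.1185),('box',0),('spatula_mid',.018),('cutter_mid',.0835),('pot_small_center',.0225)]:
    for k in arm.spot_point(w,n)[:2]: print(n,round(k['confidence'],2),np.round(k['point'][::-1]),atz(w,k['point'][::-1],z).round(4))
k=arm.spot_point(w,'jar_mid')[0]['point'][::-1]
print(tri([(w,k),(s,(184,228)),(t,(346,158.5))]))
E
python3 d.py
```

```text
4.1167 ([-3.48, -5.76, -0.27], [0.03, -0.0, 0.28])
jar_mid 0.93 [229. 235.] [ 0.6658 -0.1679  0.1185]
box 0.75 [232.  84.] [ 0.5073 -0.1873  0.    ]
spatula_mid 0.67 [222.  72.] [ 0.4965 -0.197   0.018 ]
pot_small_center 0.95 [372. 189.] [0.6245 0.003  0.0225]
(array([ 0.66429381, -0.16949571,  0.11984599]), array([2.1, 0.4, 2.4]))
```

```bash
python3 -c "
from h import *
print(want([.6645,-.1695,.20],93.9),want([.6645,-.1695,.12],93.9))"
```

```text
([-4.58, -5.77, 10.83], [-0.0, 0.05, 0.2]) ([-4.58, -5.77, 18.83], [-0.0, 0.05, 0.2])
```

Call:
play_rows(rows=[{"translation":[-4.6,-5.8,2],"turn":[0,0,0.2],"grip":9.1},{"translation":[-4.6,-5.8,6],"turn":[0,0,0.2],"grip":9.1},{"translation":[-4.6,-5.8,10],"turn":[0,0,0.2],"grip":9.1},{"translation":[-4.6,-5.8,12.5],"turn":[0,0,0.2],"grip":9.1},{"translation":[-4.6,-5.8,15],"turn":[0,0,0.2],"grip":9.1},{"translation":[-4.6,-5.8,17],"turn":[0,0,0.2],"grip":9.1},{"translation":[-4.6,-5.8,18.5],"turn":[0,0,0.2],"grip":9.1},{"translation":[-4.6,-5.8,18.8],"turn":[0,0,0.2],"grip":9.1},{"translation":[-4.6,-5.8,18.8],"turn":[0,0,0.2],"grip":9.1}])

```text
time: 5.32
ee_pos: [0.6643, -0.1708, 0.119]
tcp_rot: [0.105, -3.138, -0.001]
contact_force: [0.1, -0.1, 0.4]
finger_gap: 0.091
gripper_force: 0.0
```

Call:
play_rows(rows=[{"translation":[0,0,0],"turn":[0,0,0],"grip":6},{"translation":[0,0,0],"turn":[0,0,0],"grip":5.5},{"translation":[0,0,0],"turn":[0,0,0],"grip":4.8},{"translation":[0,0,0],"turn":[0,0,0],"grip":4.5},{"translation":[0,0,0],"turn":[0,0,0],"grip":4.5},{"translation":[0,0,0],"turn":[0,0,0],"grip":4.5},{"translation":[0,0,0],"turn":[0,0,0],"grip":4.5}], force=20)

```text
time: 5.9
ee_pos: [0.6648, -0.1716, 0.1198]
tcp_rot: [-0.103, 3.14, 0.001]
contact_force: [-0.5, 1.2, 0.5]
finger_gap: 0.0512
gripper_force: 20.0
```

```bash
python3 -c "
from h import *
o=arm.get_obs();print(o['finger_gap'],o['gripper_force'],o['ee_pos'])
print(want([.6645,-.1695,.24],93.9),want([.458,.216,.22],86.1))"
```

```text
0.05124205701640558 20.000204094685614 [ 0.66484937 -0.17156698  0.11975995]
([0.02, 0.21, -12.02], [0.02, 0.02, -0.13]) ([18.09, 40.04, -10.02], [0.02, 0.02, 7.67])
```

Call:
play_rows(rows=[{"translation":[0,0,-2],"turn":[0,0,0],"grip":4.5},{"translation":[0,0,-5],"turn":[0,0,0],"grip":4.5},{"translation":[1,2,-8],"turn":[0,0,0],"grip":4.5},{"translation":[2.6,5,-10],"turn":[0,0,1],"grip":4.5},{"translation":[4.2,8.5,-10],"turn":[0,0,2],"grip":4.5},{"translation":[5.8,12,-10],"turn":[0,0,3],"grip":4.5},{"translation":[7.4,15.5,-10],"turn":[0,0,4],"grip":4.5},{"translation":[9,19,-10],"turn":[0,0,5],"grip":4.5},{"translation":[10.6,22.5,-10],"turn":[0,0,6],"grip":4.5},{"translation":[12.2,26,-10],"turn":[0,0,7],"grip":4.5}], force=20)

```text
time: 6.73
ee_pos: [0.5245, 0.081, 0.2191]
tcp_rot: [-0.091, -3.14, -0.0]
contact_force: [0.2, 1.4, -3.4]
finger_gap: 0.0515
gripper_force: 20.0
```

```bash
python3 -c "
from h import *
o=arm.get_obs();print(o['finger_gap'],o['gripper_force'],o['ee_pos'],o['time'])
print(want([.458,.216,.22],86.1))"
```

```text
0.05150864117432229 19.998099587392062 [0.52445584 0.080962   0.21913151] 6.7333
([7.41, 13.1, -0.08], [0.0, -0.05, 0.6])
```

Call:
play_rows(rows=[{"translation":[1.5,3,0],"turn":[0,0,0],"grip":4.5},{"translation":[3.2,6,0],"turn":[0,0,0.3],"grip":4.5},{"translation":[5,9,0],"turn":[0,0,0.6],"grip":4.5},{"translation":[6.5,11.5,0],"turn":[0,0,0.6],"grip":4.5},{"translation":[7.2,12.7,0],"turn":[0,0,0.6],"grip":4.5},{"translation":[7.4,13.1,0],"turn":[0,0,0.6],"grip":4.5},{"translation":[7.4,13.1,0],"turn":[0,0,0.6],"grip":4.5},{"translation":[7.4,13.1,0],"turn":[0,0,0.6],"grip":4.5}])

```text
time: 7.4
ee_pos: [0.4598, 0.2141, 0.2193]
tcp_rot: [0.105, 3.14, -0.001]
contact_force: [-0.4, 0.7, -3.1]
finger_gap: 0.0512
gripper_force: 20.0
```

```bash
cat > e.py <<'E'
from h import *
w=snap('wrist'); cv2.imwrite('pics/w3.png',w['image']); s=snap('scene'); t=snap('top')
def near(pic,name,p):
    L=[k['point'][::-1] for k in arm.spot_point(pic,name)]; r=proj(pic,p)
    L=[l for l in L if np.hypot(*(np.array(l)-r))<30]
    return min(L,key=lambda l:np.hypot(*(np.array(l)-r))) if L else None
o=arm.get_obs(); print(o['ee_pos'],o['time'])
for n,p in [('tin_near_mid',[.35,.222,.033]),('tin_far_mid',[.564,.208,.033]),('mat',[.458,.216,0]),('jar_mid',o['ee_pos'])]:
    L=[(x,near(x,n,p)) for x in (w,s,t)]
    for x,u in L: print(n, None if u is None else (np.round(u,1),atz(x,u,p[2]).round(4)))
    L=[l for l in L if l[1] is not None]
    if len(L)>1: print(tri(L))
E
python3 e.py
```

```text
[0.46004134 0.21354264 0.21932725] 7.55
tin_near_mid (array([285.8,  75.9]), array([0.35  , 0.2249, 0.033 ]))
tin_near_mid (array([365., 196.]), array([0.356 , 0.2219, 0.033 ]))
tin_near_mid None
(array([0.34932551, 0.22349543, 0.02621472]), array([1.5, 1.5]))
tin_far_mid None
tin_far_mid (array([349.6, 255.7]), array([0.5681, 0.2158, 0.033 ]))
tin_far_mid (array([218.8, 202.4]), array([0.5634, 0.2092, 0.033 ]))
(array([0.56432695, 0.21292245, 0.02694025]), array([3., 3.]))
mat (array([288.6, 187.1]), array([0.4612, 0.2212, 0.    ]))
mat (array([355.6, 231.2]), array([0.4604, 0.2177, 0.    ]))
mat (array([218.3, 237. ]), array([0.4624, 0.2159, 0.    ]))
(array([0.46150172, 0.21825019, 0.00059994]), array([3. , 0.7, 2.5]))
jar_mid None
jar_mid (array([366.3, 173.6]), array([0.468 , 0.2113, 0.2193]))
jar_mid (array([210.6, 228. ]), array([0.4574, 0.2087, 0.2193]))
(array([0.45869731, 0.21061455, 0.21059187]), array([0.7, 0.7]))
```

View pics/w3.png

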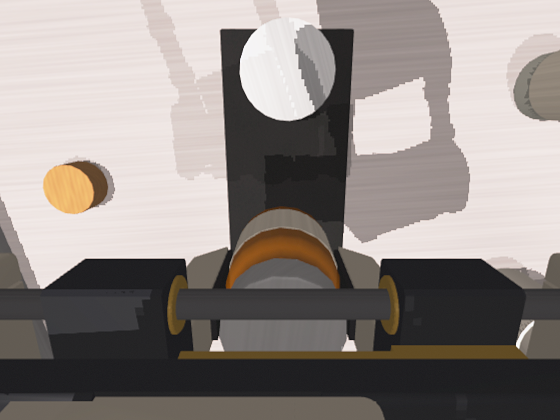

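The wrist view shows the near tin's lid centred at (287,69) and the mat's near corners at (221,30) and (353,29). The mat edges run down past the jar, which is held between the pads at (282,300).

```bash
cat > f.py <<'E'
from h import *
w=snap('wrist')
a=atz(w,(221,30),.004);b=atz(w,(353,29),.004);l=atz(w,(231,248),.004);r=atz(w,(343,248),.004)
print(a,b,np.linalg.norm(a-b),l,r); d=(l-a)/np.linalg.norm(l-a)+(r-b)/np.linalg.norm(r-b); d/=np.linalg.norm(d)
print('yaw',np.degrees(np.arctan2(d[1],d[0])),'centre',(a+b)/2+.155*d)
tn=atz(w,(287.5,69),.062); print('tin near',tn,'mid',tn+.11*d)
print(want([.459,.2165,.14],86.3),want([.459,.2165,.052],86.3))
E
python3 f.py
```

```text
[0.30121537 0.16622301 0.004     ] [0.30876597 0.29353098 0.004     ] 0.12753168645010493 [0.5269383  0.15121768 0.004     ] [0.53557296 0.28009715 0.004     ]
yaw -3.5964628241696213 centre [0.45968541 0.22015402 0.004     ]
tin near [0.34739279 0.22685409 0.062     ] mid [0.45717616 0.21995391 0.062     ]
([0.05, 0.18, 7.95], [0.01, 0.0, -0.13]) ([0.05, 0.18, 16.75], [0.01, 0.0, -0.13])
```

Call:
play_rows(rows=[{"translation":[0,0.2,3],"turn":[0,0,0],"grip":4.5},{"translation":[0,0.2,7],"turn":[0,0,0],"grip":4.5},{"translation":[0,0.2,10.5],"turn":[0,0,0],"grip":4.5},{"translation":[0,0.2,13.5],"turn":[0,0,0],"grip":4.5},{"translation":[0,0.2,15.5],"turn":[0,0,0],"grip":4.5},{"translation":[0,0.2,16.4],"turn":[0,0,0],"grip":4.5},{"translation":[0,0.2,16.8],"turn":[0,0,0],"grip":4.5},{"translation":[0,0.2,17],"turn":[0,0,0],"grip":4.5},{"translation":[0,0.2,17.1],"turn":[0,0,0],"grip":4.5},{"translation":[0,0.2,17.1],"turn":[0,0,0],"grip":4.5}])

```text
time: 9.03
ee_pos: [0.4604, 0.2169, 0.0496]
tcp_rot: [0.105, 3.138, 0.001]
contact_force: [0.1, -0.3, -1.7]
finger_gap: 0.051
gripper_force: 20.0
```

Call:
play_rows(rows=[{"translation":[0.15,0,0.05],"turn":[0,0,0],"grip":4.5},{"translation":[0.15,0,0.1],"turn":[0,0,0],"grip":4.5},{"translation":[0.15,0,0.15],"turn":[0,0,0],"grip":4.5},{"translation":[0.15,0,0.15],"turn":[0,0,0],"grip":4.5}])

```text
time: 9.37
ee_pos: [0.4584, 0.2168, 0.0477]
tcp_rot: [0.105, 3.139, 0.001]
contact_force: [-1.2, -0.4, 3.7]
finger_gap: 0.0513
gripper_force: 20.0
```

Call:
play_rows(rows=[{"translation":[0,0,0],"turn":[0,0,0],"grip":5.3},{"translation":[0,0,0],"turn":[0,0,0],"grip":6},{"translation":[0,0,0],"turn":[0,0,0],"grip":8},{"translation":[0,0,0],"turn":[0,0,0],"grip":8},{"translation":[0,0,-1.5],"turn":[0,0,0],"grip":8},{"translation":[0,0,-4.5],"turn":[0,0,0],"grip":8},{"translation":[0,0,-8.5],"turn":[0,0,0],"grip":8},{"translation":[0,0,-12.5],"turn":[0,0,0],"grip":8},{"translation":[0,0,-16.5],"turn":[0,0,0],"grip":8},{"translation":[0,0,-20],"turn":[0,0,0],"grip":8}])

```text
time: 10.2
ee_pos: [0.458, 0.2167, 0.2497]
tcp_rot: [0.105, 3.138, 0.001]
contact_force: [1.9, 0.3, 0.5]
finger_gap: 0.0802
gripper_force: 0.0
```

```bash
cat > g.py <<'E'
from h import *
t=snap('top'); s=snap('scene'); w=snap('wrist')
v=np.hstack([cv2.resize(t['image'][170:310,160:260],(400,560),interpolation=2),cv2.resize(s['image'][170:290,300:400],(400,560))]); cv2.imwrite('pics/m.png',v)
for n in ('tin_near_mid','tin_far_mid','jar_mid'):
    for nm,x in (('top',t),('scene',s),('wrist',w)):
        for k in arm.spot_point(x,n)[:4]:
            p=atz(x,k['point'][::-1],.0465 if n[0]=='j' else .033)
            if np.hypot(p[0]-.458,p[1]-.216)<.15: print(n,nm,round(k['confidence'],2),p.round(4))
print(arm.get_obs()['time'],want([.50,-.19,.31],93.9))
E
python3 g.py
```

```text
tin_near_mid scene 0.74 [0.355  0.2251 0.033 ]
tin_near_mid wrist 0.81 [0.3509 0.2268 0.033 ]
tin_far_mid top 0.54 [0.5726 0.2067 0.033 ]
tin_far_mid scene 0.67 [0.563  0.2089 0.033 ]
tin_far_mid wrist 0.68 [0.5688 0.212  0.033 ]
jar_mid top 0.52 [0.4571 0.2142 0.0465]
jar_mid scene 0.81 [0.4583 0.2131 0.0465]
jar_mid wrist 0.87 [0.4571 0.2177 0.0465]
10.8 ([-6.91, -40.29, -6.37], [-0.02, -0.08, -7.73])
```

View pics/m.png

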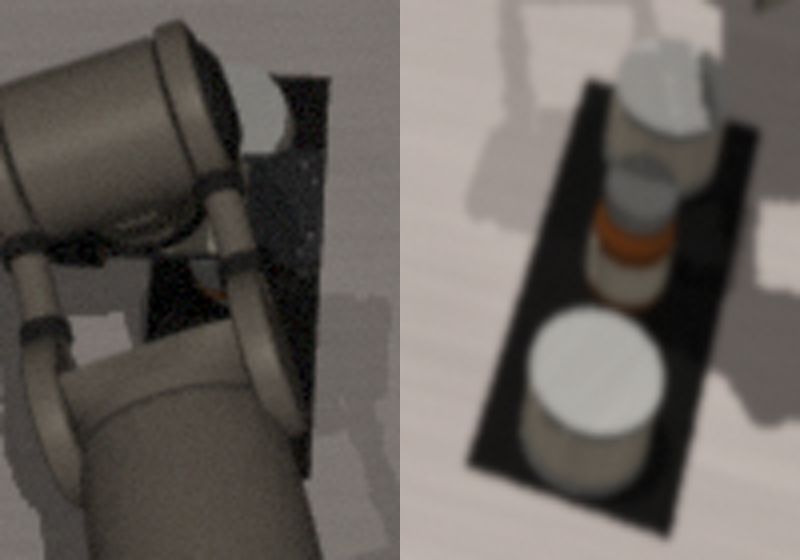

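The top crop is mostly arm. The scene crop shows the jar upright between the tins, with its base near (628,290) in the crop. The network puts it within about 3 mm of the midpoint.

Call:
play_rows(rows=[{"translation":[-6.9,-40.3,-4],"turn":[0,0,-7.7],"grip":6},{"translation":[-6.9,-40.3,-4],"turn":[0,0,-7.7],"grip":5},{"translation":[-6.9,-40.3,-4],"turn":[0,0,-7.7],"grip":5},{"translation":[-6.9,-40.3,-4],"turn":[0,0,-7.7],"grip":5},{"translation":[-6.9,-40.3,-4],"turn":[0,0,-7.7],"grip":5},{"translation":[-6.9,-40.3,-4],"turn":[0,0,-7.7],"grip":5},{"translation":[-6.9,-40.3,-4],"turn":[0,0,-7.7],"grip":5},{"translation":[-6.9,-40.3,-4],"turn":[0,0,-7.7],"grip":5},{"translation":[-6.9,-40.3,-4],"turn":[0,0,-7.7],"grip":5},{"translation":[-6.9,-40.3,-4],"turn":[0,0,-7.7],"grip":5}])

```text
time: 11.63
ee_pos: [0.4997, -0.1922, 0.2869]
tcp_rot: [0.105, -3.14, -0.0]
contact_force: [1.8, 0.0, -0.8]
finger_gap: 0.0497
gripper_force: 0.0
```

Call:
play_rows(rows=[{"translation":[-0.4,-3,0],"turn":[0,0,0],"grip":5},{"translation":[-0.4,-3,0],"turn":[0,0,0],"grip":5},{"translation":[-0.4,-3,0],"turn":[0,0,0],"grip":5}])

```text
time: 11.88
ee_pos: [0.5057, -0.221, 0.286]
tcp_rot: [0.101, -3.139, -0.002]
contact_force: [0.9, 0.2, -0.7]
finger_gap: 0.0496
gripper_force: 0.0
```

```bash
cat > i.py <<'E'
from h import *
print(arm.get_obs()['time'],arm.get_obs()['ee_pos'])
w=snap('wrist'); cv2.imwrite('pics/w4.png',w['image']); s=snap('scene')
for n,z in [('spatula_mid',.018),('box',0),('cutter_mid',.0835)]:
    for nm,x in(('w',w),('s',s)):
        for k in arm.spot_point(x,n)[:1]: print(n,nm,round(k['confidence'],2),np.round(k['point'][::-1]),atz(x,k['point'][::-1],z).round(4))
E
python3 i.py
```

```text
11.8833 [ 0.5057313  -0.22100316  0.28597159]
spatula_mid w 0.94 [301. 174.] [ 0.4987 -0.1971  0.018 ]
spatula_mid s 0.84 [206. 205.] [ 0.5034 -0.1976  0.018 ]
box w 0.76 [310. 181.] [ 0.5099 -0.1838  0.    ]
box s 0.58 [210. 209.] [ 0.4995 -0.1878  0.    ]
cutter_mid s 0.73 [220. 151.] [ 0.3476 -0.2097  0.0835]
```

View pics/w4.png

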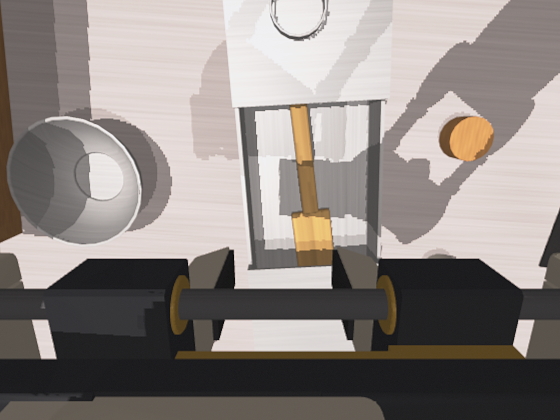

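The wrist view shows the near deck edge from (235,107) to (386,100) and the far deck edge at row 268. The handle runs from (299,106) to (310,205), and the blade shoulder is at row 211, between columns 293 and 331. The spatula is therefore slightly yawed relative to the box.

```bash
cat > j.py <<'E'
from h import *
w=snap('wrist')
h1=atz(w,(299,106),.028);h2=atz(w,(310,205),.028); d=(h2-h1)/np.linalg.norm(h2-h1); yaw=np.degrees(np.arctan2(d[1],d[0]))
sh=atz(w,(311.5,211),.022); print('h',h1,h2,'spat yaw',yaw,'shoulder',sh,'mid',sh-.05*d)
c=[atz(w,p,.076) for p in [(235,107),(386,100),(250,269),(380,266)]]; print(np.round(c,4)); n=(c[0]+c[1])/2; f=(c[2]+c[3])/2; e=c[1]-c[0]
print('near edge',n,'far',f,'len',np.linalg.norm(f-n),'box yaw',np.degrees(np.arctan2(-e[0],e[1])),'mid',(n+f)/2)
g=sh-.07*d
print('grasp',g,want([g[0],g[1]-.001,.12],yaw+90),want([g[0],g[1]-.001,.024],yaw+90))
E
python3 j.py
```

```text
h [ 0.41947102 -0.20502547  0.028     ] [ 0.5357957  -0.18161578  0.028     ] spat yaw 11.3784703525774 shoulder [ 0.54508306 -0.17836728  0.022     ] mid [ 0.4960658  -0.18823173  0.022     ]
[[ 0.4263 -0.2718  0.076 ]
 [ 0.409  -0.1202  0.076 ]
 [ 0.6047 -0.249   0.076 ]
 [ 0.5906 -0.0989  0.076 ]]
near edge [ 0.4176398 -0.1960124  0.076    ] far [ 0.59764486 -0.17399596  0.076     ] len 0.18134647697346123 box yaw 6.508421936093561 mid [ 0.50764233 -0.18500418  0.076     ]
grasp [ 0.47645889 -0.19217751  0.022     ] ([2.79, 2.77, 16.72], [-0.01, 0.02, -7.44]) ([2.79, 2.77, 26.32], [-0.01, 0.02, -7.44])
```

Call:
play_rows(rows=[{"translation":[2.8,2.6,2],"turn":[0,0,-7.4],"grip":6},{"translation":[2.8,2.6,5],"turn":[0,0,-7.4],"grip":6},{"translation":[2.8,2.6,9],"turn":[0,0,-7.4],"grip":6},{"translation":[2.8,2.6,13],"turn":[0,0,-7.4],"grip":6},{"translation":[2.8,2.6,15],"turn":[0,0,-7.4],"grip":6},{"translation":[2.8,2.6,16],"turn":[0,0,-7.4],"grip":6},{"translation":[2.8,2.6,16],"turn":[0,0,-7.4],"grip":6},{"translation":[2.8,2.6,16],"turn":[0,0,-7.4],"grip":6}])

```text
time: 13.0
ee_pos: [0.477, -0.1958, 0.1277]
tcp_rot: [-0.309, 3.126, -0.001]
contact_force: [0.6, -0.0, 1.3]
finger_gap: 0.06
gripper_force: 0.0
```

```bash
cat > k.py <<'E'
from h import *
o=arm.get_obs(); print(o['ee_pos'],o['time'],o['joints'])
w=snap('wrist'); s=snap('scene'); cv2.imwrite('pics/w5.png',w['image'])
cv2.imwrite('pics/w5b.png',np.hstack([w['image'],cv2.resize(s['image'][130:290,140:265],None,fx=2,fy=2)[:420,:240] if 0 else cv2.resize(s['image'][130:290,145:265],(240,420))]))
E
python3 k.py
```

```text
[ 0.47696389 -0.19582237  0.12772432] 13.0 [-5.38358995e-01  4.45881270e-01  1.70792793e+00  1.14757370e-04
  9.86769492e-01 -2.30615861e+00]
```

View pics/w5b.png

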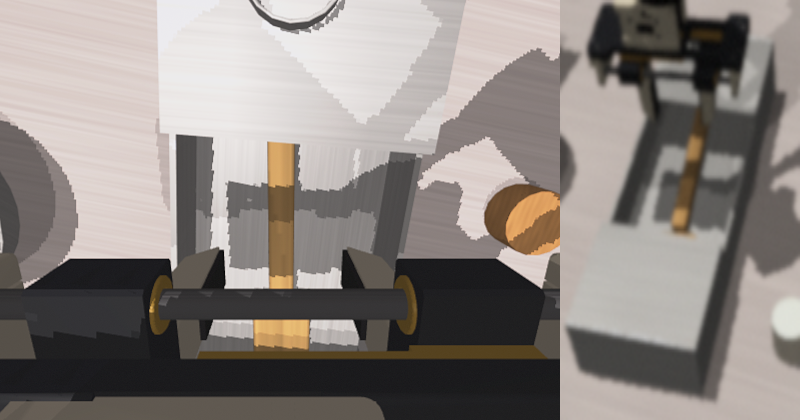

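The wrist view shows the handle running straight up the image at column 281, centred between the fingers at 215 and 350. The scene crop shows the fingers entering above the opening.

Call:
play_rows(rows=[{"translation":[0,0,3],"turn":[0,0,0],"grip":6},{"translation":[0,0,6],"turn":[0,0,0],"grip":6},{"translation":[0,0,8],"turn":[0,0,0],"grip":6},{"translation":[0,0,9.2],"turn":[0,0,0],"grip":6},{"translation":[0,0,9.8],"turn":[0,0,0],"grip":6},{"translation":[0,0,10.1],"turn":[0,0,0],"grip":6},{"translation":[0,0,10.1],"turn":[0,0,0],"grip":6},{"translation":[0,0,10.1],"turn":[0,0,0],"grip":6}])

```text
time: 13.77
ee_pos: [0.4772, -0.1961, 0.0271]
tcp_rot: [-0.308, 3.124, -0.002]
contact_force: [-0.0, -0.4, 0.6]
finger_gap: 0.0598
gripper_force: 0.0
```

Call:
play_rows(rows=[{"translation":[0,0,0],"turn":[0,0,0],"grip":4},{"translation":[0,0,0],"turn":[0,0,0],"grip":3},{"translation":[0,0,0],"turn":[0,0,0],"grip":2},{"translation":[0,0,0],"turn":[0,0,0],"grip":1.5},{"translation":[0,0,0],"turn":[0,0,0],"grip":1.5},{"translation":[0,0,0],"turn":[0,0,0],"grip":1.5},{"translation":[0,0,0],"turn":[0,0,0],"grip":1.5}], force=35)

```text
time: 14.35
ee_pos: [0.4764, -0.1957, 0.026]
tcp_rot: [-0.308, 3.126, -0.0]
contact_force: [-0.4, 0.2, 1.3]
finger_gap: 0.0196
gripper_force: 35.0
```

Call:
play_rows(rows=[{"translation":[0,0,-0.2],"turn":[0,0,0],"grip":1.5},{"translation":[0,0,-0.5],"turn":[0,0,0],"grip":1.5},{"translation":[-1,0,-0.5],"turn":[0,0,0],"grip":1.5},{"translation":[-2.2,0,-0.5],"turn":[0,0,0],"grip":1.5},{"translation":[-3.4,0,-0.5],"turn":[0,0,0],"grip":1.5},{"translation":[-4.6,0,-0.5],"turn":[0,0,0],"grip":1.5},{"translation":[-5.6,0,-0.5],"turn":[0,0,0],"grip":1.5},{"translation":[-6.3,0,-0.5],"turn":[0,0,0],"grip":1.5},{"translation":[-6.7,0,-0.5],"turn":[0,0,0],"grip":1.5},{"translation":[-6.7,0,-0.5],"turn":[0,0,0],"grip":1.5}])

```text
time: 15.18
ee_pos: [0.5428, -0.1822, 0.0309]
tcp_rot: [-0.309, 3.126, -0.0]
contact_force: [0.7, 0.7, -0.9]
finger_gap: 0.0196
gripper_force: 35.0
```

```bash
cat > l.py <<'E'
from h import *
o=arm.get_obs(); print(o['ee_pos'],o['time'],o['contact_force'])
w=snap('wrist'); s=snap('scene')
cv2.imwrite('pics/w6.png',np.hstack([w['image'],cv2.resize(s['image'][130:290,145:265],(240,420))]))
E
python3 l.py
```

```text
[ 0.54284955 -0.18224193  0.03087117] 15.1833 [ 0.68455542  0.70726867 -0.93992354]
```

View pics/w6.png

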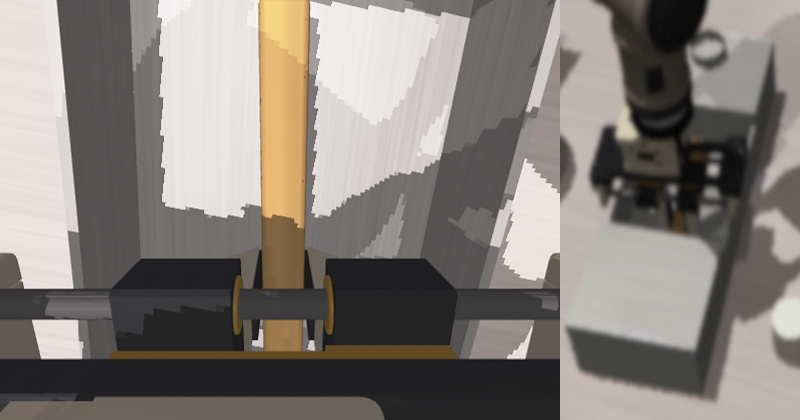

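The wrist view shows the handle along column 284 and running off the top of the frame, with the fingers closed on it. The box side walls are clear on both sides. Calculated positions put the butt about 6 mm inside the opening, so I'll tilt it about the blade tip.

Call:
play_rows(rows=[{"translation":[-0.3,0,0],"turn":[0,0,0],"grip":1.5},{"translation":[-0.37,0,-0.56],"turn":[0,2,0],"grip":1.5},{"translation":[-0.47,0,-1.11],"turn":[0,4,0],"grip":1.5},{"translation":[-0.58,0,-1.66],"turn":[0,6,0],"grip":1.5},{"translation":[-0.71,0,-2.21],"turn":[0,8,0],"grip":1.5},{"translation":[-0.71,0,-2.21],"turn":[0,8,0],"grip":1.5}])

```text
time: 15.78
ee_pos: [0.5504, -0.1813, 0.054]
tcp_rot: [0.295, -2.989, 0.023]
contact_force: [-0.4, 0.1, -0.8]
finger_gap: 0.0197
gripper_force: 35.0
```

Call:
play_rows(rows=[{"translation":[-0.07,0,-0.56],"turn":[0,2,0],"grip":1.5},{"translation":[-0.17,0,-1.11],"turn":[0,4,0],"grip":1.5},{"translation":[-0.28,0,-1.66],"turn":[0,6,0],"grip":1.5},{"translation":[-0.41,0,-2.21],"turn":[0,8,0],"grip":1.5},{"translation":[-0.41,0,-2.21],"turn":[0,8,0],"grip":1.5},{"translation":[-0.41,0,-2.21],"turn":[0,8,0],"grip":1.5}])

```text
time: 16.28
ee_pos: [0.556, -0.1797, 0.0738]
tcp_rot: [0.282, -2.851, 0.039]
contact_force: [-0.1, -0.4, -0.4]
finger_gap: 0.0199
gripper_force: 35.0
```

```bash
cat > n.py <<'E'
from h import *
o=arm.get_obs(); print(o['ee_pos'],o['time'],o['contact_force'],o['joints'].round(2) if hasattr(o['joints'],'round') else o['joints'])
M=R.from_rotvec(o['tcp_rot']).as_matrix(); print(M.round(3))
p=np.array(o['ee_pos']); print('butt',p+M@[.12,0,.013],'tip',p+M@[-.16,0,.018])
s=snap('scene'); t=snap('top')
cv2.imwrite('pics/p7.png',np.hstack([cv2.resize(s['image'][90:290,140:290],(400,533)),cv2.resize(t['image'][130:310,290:425],(400,533))]))
E
python3 n.py
```

```text
[ 0.55595527 -0.17965151  0.0738085 ] 16.2833 [-0.12480891 -0.37003268 -0.36673156] [-0.37  0.75  1.33 -0.15  1.3  -2.08]
[[-0.943 -0.196 -0.269]
 [-0.188  0.981 -0.053]
 [ 0.274  0.    -0.962]]
butt [ 0.43929419 -0.20293861  0.09422672] tip [ 0.70199468 -0.15048309  0.01260642]
```

View pics/p7.png

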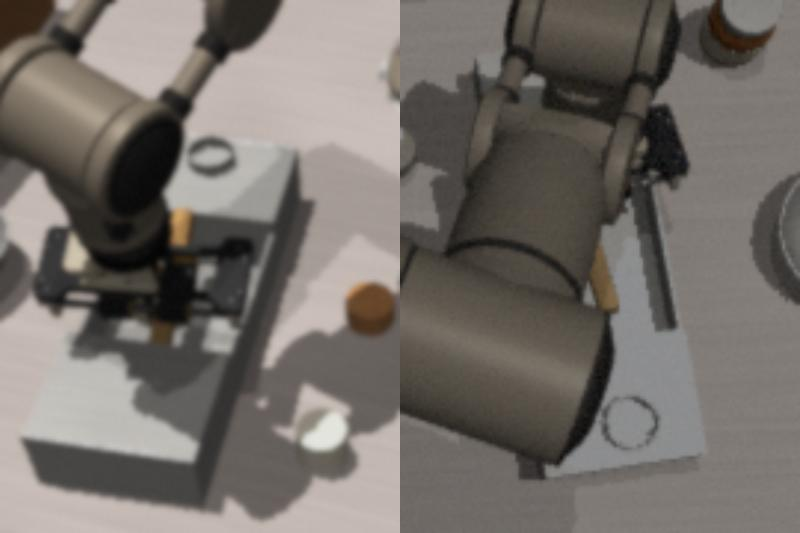

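The crops show the butt at (180,212) in the scene part and (605,300) in the top part. It is clear of the near deck edge, and the cutter hasn't moved. Now I'll draw it out along its axis.

Call:
play_rows(rows=[{"translation":[1,0,0],"turn":[0,0,0],"grip":1.5},{"translation":[2.5,0,0],"turn":[0,0,0],"grip":1.5},{"translation":[4,0,0],"turn":[0,0,0],"grip":1.5},{"translation":[5.5,0,0],"turn":[0,0,0],"grip":1.5},{"translation":[7,0,0],"turn":[0,0,0],"grip":1.5},{"translation":[8,0,0],"turn":[0,0,0],"grip":1.5},{"translation":[8,0,0],"turn":[0,0,0],"grip":1.5}])

```text
time: 16.97
ee_pos: [0.4789, -0.1951, 0.0969]
tcp_rot: [0.279, -2.85, 0.039]
contact_force: [-0.2, 0.0, -1.0]
finger_gap: 0.0197
gripper_force: 35.0
```

Call:
play_rows(rows=[{"translation":[1,0,0],"turn":[0,0,0],"grip":1.5},{"translation":[2.5,0,0],"turn":[0,0,0],"grip":1.5},{"translation":[4,0,0],"turn":[0,0,0],"grip":1.5},{"translation":[5.2,0,0],"turn":[0,0,0],"grip":1.5},{"translation":[6,0,0],"turn":[0,0,0],"grip":1.5},{"translation":[6,0,0],"turn":[0,0,0],"grip":1.5},{"translation":[6,0,0],"turn":[0,0,0],"grip":1.5}])

```text
time: 17.55
ee_pos: [0.4243, -0.2062, 0.113]
tcp_rot: [0.281, -2.851, 0.04]
contact_force: [0.1, 0.8, -0.7]
finger_gap: 0.0199
gripper_force: 35.0
```

```bash
python3 n.py; python3 -c "
from h import *
o=arm.get_obs();p=o['ee_pos'];print(want([p[0],p[1],.26],101.4,0),want([p[0],p[1],p[2]+.15],101.4,15.8))"
```

```text
[ 0.42433321 -0.20615324  0.11301804] 17.55 [ 0.11211475  0.79305339 -0.72196213] [-0.5   0.52  1.66 -0.19  1.18 -2.17]
[[-0.943 -0.195 -0.269]
 [-0.187  0.981 -0.054]
 [ 0.275 -0.    -0.962]]
butt [ 0.30766416 -0.22935306  0.13348999] tip [ 0.57037197 -0.17712314  0.05174868]
([4.05, -0.0, -14.15], [0.01, -15.96, -0.12]) ([4.13, -0.0, -14.42], [0.02, -0.16, -0.12])
```

Call:
play_rows(rows=[{"translation":[0.4,0,-1.4],"turn":[0,0,0],"grip":1.5},{"translation":[1.1,0,-4],"turn":[0,0,0],"grip":1.5},{"translation":[2,0,-7],"turn":[0,0,0],"grip":1.5},{"translation":[2.9,0,-10],"turn":[0,0,0],"grip":1.5},{"translation":[3.7,0,-13],"turn":[0,0,0],"grip":1.5},{"translation":[4.3,0,-15],"turn":[0,0,0],"grip":1.5},{"translation":[4.7,0,-16.3],"turn":[0,0,0],"grip":1.5},{"translation":[4.7,0,-16.3],"turn":[0,0,0],"grip":1.5},{"translation":[4.7,0,-16.3],"turn":[0,0,0],"grip":1.5},{"translation":[4.7,0,-16.3],"turn":[0,0,0],"grip":1.5}])

```text
time: 18.48
ee_pos: [0.4236, -0.2057, 0.2812]
tcp_rot: [0.282, -2.848, 0.038]
contact_force: [-0.4, -0.3, -0.9]
finger_gap: 0.0197
gripper_force: 35.0
```

```bash
sed -i 's/p7/p8/; s/\[90:290,140:290\],(400,533)/[90:290,140:390],(500,400)/; s/\[130:310,290:425\],(400,533)/[130:310,190:325],(300,400)/' n.py; python3 n.py
python3 - <<'E'
from h import *
t=snap('top'); s=snap('scene')
for nm,x in(('t',t),('s',s)):
    for n in('jar_mid','tin_near_mid','tin_far_mid'):
        for k in arm.spot_point(x,n)[:4]:
            p=atz(x,k['point'][::-1],.0465 if n[0]=='j' else .033)
            if np.hypot(p[0]-.458,p[1]-.216)<.15: print(nm,n,round(k['confidence'],2),p.round(4))
L=[(x,arm.spot_point(x,'spatula_blade')[:1]) for x in (t,s)]; 
L=[(x,k[0]['point'][::-1]) for x,k in L if k]; print(L and [l[1] for l in L], len(L)>1 and tri(L)); print(arm.get_obs()['joint_vel'])
E
```

```text
[ 0.42364776 -0.20573819  0.2812279 ] 18.4833 [-0.40220022 -0.31898405 -0.85180831] [-0.5   0.35  1.43 -0.18  1.58 -2.25]
[[-0.942 -0.196 -0.272]
 [-0.189  0.981 -0.053]
 [ 0.277  0.002 -0.961]]
butt [ 0.30704954 -0.22904858  0.30197594] tip [ 0.56950384 -0.17652142  0.21961309]
t jar_mid 0.63 [0.4526 0.2128 0.0465]
t tin_near_mid 0.82 [0.3461 0.223  0.033 ]
t tin_far_mid 0.56 [0.5651 0.2122 0.033 ]
s jar_mid 0.74 [0.4546 0.2136 0.0465]
s tin_near_mid 0.84 [0.353  0.2253 0.033 ]
s tin_near_mid 0.45 [0.4431 0.2174 0.033 ]
s tin_far_mid 0.68 [0.5752 0.2109 0.033 ]
[[353.8, 179.1], [189.9, 168.5]] (array([ 0.57572542, -0.17634593,  0.22773462]), array([0.6, 0.6]))
[-0.00181389  0.00104921 -0.00022672  0.00142092  0.00047872  0.00169561]
```

View pics/p8.png

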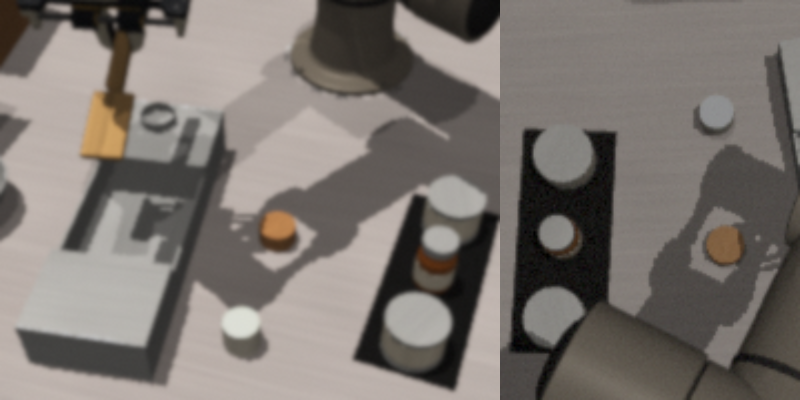

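The crops show the spatula held high, with its blade at (105,125) and measured about 0.22 m up. The box is empty and the cutter is still in place. The jar stands upright between the tins, about 3 mm off the midpoint.

```bash
python3 -c "
from station import arm
print(arm.hand_in())"
```

```text
the job is handed in; nothing more can be done
None
```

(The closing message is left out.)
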